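# Inspect a crimped vial seal with a hand loupe

### The job

Check the crimp of the blue-capped vial: stand that vial upright, fully down, in the bore of the inspection stand and let go of it, then pick up the loupe by its yellow handle and hold it level and still above the cap, lens centred over the vial and at the height shown by the red pointer on the post. Finish while still holding the loupe there in the gripper, resting on nothing and not touching the vial; keep the vial upright on the way, do not shift the red marker, and leave the other vials and the things around undisturbed.

Things in the scene. Friction and masses are not known exactly. Their poses are not given: they have to be found in the camera images.
- vial_blue: The vial to inspect, the only one with a blue cap: upright glass vial, body 23 mm in diameter and 57 mm tall, then a 17 mm neck and a crimped metal cap 21 mm wide; 76.5 mm tall overall, about 30 g. Origin at the centre of its underside, z up along its axis. A white label band lies round its lower half.
- vial_silver: Bystander with a silver cap: upright glass vial, body 23 mm in diameter and 57 mm tall, then a 17 mm neck and a crimped metal cap 21 mm wide; 76.5 mm tall overall, about 30 g. Origin at the centre of its underside, z up along its axis.
- vial_gold: Bystander with a gold-coloured cap: upright glass vial, body 23 mm in diameter and 57 mm tall, then a 17 mm neck and a crimped metal cap 21 mm wide; 76.5 mm tall overall, about 30 g. Origin at the centre of its underside, z up along its axis.
- vial_blue_seal (a point): Centre of the top of the blue cap (the grey septum, 76.5 mm above the vial's underside).
- stand: Fixed stand: aluminium plate 164 x 76 x 10 mm (stand x -46 to +118 mm), white block 52 x 52 mm, top 38 mm above the worktop, with a bore 25.5 mm wide, 24 mm deep, 2 mm chamfer; 95 mm from the bore axis along the stand's +x (roughly to the robot's left) an upright steel post, 10 mm thick, top at 190 mm. Origin on the bore axis at worktop height, z up.
- bore_floor (a point): Centre of the floor of the bore, 14 mm above the worktop: the vial's underside comes to rest here.
- focus_mark (a point): Tip of the pointer of the red focus marker, a collar 22 mm wide, 12 mm high, on the post. The pointer points at the bore and ends 66 mm from the bore axis. Its height (130 to 160 mm above the worktop, differs each time) is where the middle of the lens belongs. A brass thumbscrew reaches 23 mm from the post axis towards stand +y. Held by friction (6 N): do not push.
- loupe: Hand loupe, about 90 g, lying flat: round steel rim, 60 mm outside diameter, 14 mm high, with a glass lens, and a straight yellow handle 18 mm wide, 14 mm high, reaching along the loupe's -x from 40 to 140 mm from the lens centre. Origin on the lens axis at the underside of the rim; z is the lens axis, up as it lies.
- loupe_lens (a point): Centre of the lens, 7 mm above the underside of the rim (mid-height of rim and handle).
- loupe_grip (a point): Good place to grip the handle, near the loupe's balance point: 58 mm from the lens centre along the loupe's -x, at mid-height of the handle; pinch it across its 18 mm width (loupe y).
- tape_roll: Bystander: roll of cream tape, 86 mm in diameter, 18 mm high, flat on the worktop; origin under its centre.
- marker_red: Bystander: red marker pen, 137 mm long along its own y, 15 mm thick; origin under its middle.
- timer: Bystander: white bench timer, 58 x 62 x 15 mm; origin under its middle.
- coverslip_box: Bystander: small white cover-glass box, 29 x 34 x 15 mm; origin under its middle.

How it is judged:
By the outcome, as a careful person would: the job done as asked, in the order asked, and still so for the second after the job is handed in, while the arm keeps its last pose, push and grip.
It also fails if it takes over 72 s, if anything falls off the work surface, if the arm or the gripper's body presses on something with over 40 N, if the wrist force passes 120 N, or if a joint passes its speed limit or range.

### The arm

A 6-joint arm with a two-finger parallel gripper is mounted at the origin on a cart in front of the work surface, level with it; the furniture and walls round the work are solid. World frame = base frame: x ahead of the robot, y to its left, z up, the work surface at z = 0. Lengths are in mm, angles in rad, forces in N, time in s.
With the tool pointing down it reaches from about 350 to 725 mm from the base axis. Payload 4.3 kg.
Tool frame: the origin (TCP) lies at the very end of the fingers, on their centre line; the grasp point (between the pads) lies 19 mm behind it; z points along the fingers, y is the line along which they close (so a half turn about z gives the same grasp; the last joint's range is limited). The gripper opens to 85 mm and grips with 20 to 120 N. Pads are 22 mm wide; open, the fingers measure 114 mm over their backs; the gripper's body (76 mm by 85 mm) begins 54 mm behind the grasp point. The pads swing forward as they close: fully open they stand 13 mm farther back than shut.
Start: joints at [1.233, 0.377, 0.081, 1.274, 0, 1.46], TCP at [129.859, 560.182, 231.329] pointing down, gripper open.
Joint ranges: [-2.72, 2.72], [-0.84, 1.66], [-1.02, 1.22], [-1.77, 2.12], [-1.37, 1.28], [-3.14, 3.14]. Speed limits (rad/s): [2.57, 2.57, 3.14, 3.14, 3.14, 3.14].

### API

Orientations are given as a unit quaternion [w, x, y, z].
In Python, from plant import bot, claw, kinematics, viewer, job, sensors gives the robot as it stands. Calls block until the motion is done:
- bot.move_ptp(position, orientation): joint-space move of the TCP to a pose.
- bot.move_l(position, rot=None, speed=150): straight line of the TCP; rot=None keeps the orientation; speed is the mean speed in mm/s.
- bot.set_joints(angles): joint-space move.
- claw.open_gripper() and claw.gripper_close(force=None): open the fingers fully, or close them until they stop; force is the grip in N (None keeps the last).
- bot.wait(seconds).
- kinematics.inverse_kinematics(position, orientation): joint angles nearest the present ones, or None.
- viewer.camera(name): name is "scene" or "top"; returns a dict with "img" (384x512x3 uint8, blue, green, red), "fx", "fy", "cx", "cy" (pixels), "xyz" and "orientation" of the camera in the world. Camera axes: x right, y down, z forward; pixel columns grow to the right and rows downward; lengths in mm; the calibration is good to about 2 mm. A picture is of the moment at which its call begins. There is no depth.
A pose or a line that the arm cannot do raises bot.Unreachable and nothing moves.
- job.close_job(): hands the job in; it is judged then, once.
Readings, each from a call of its own:
- sensors.current_time(): time.
- sensors.current_joint_pos(): joint angles.
- sensors.current_joint_vel(): joint speeds.
- sensors.current_joint_efforts(): joint torques, N m.
- sensors.current_tool_pos(): TCP position.
- sensors.current_orientation(): TCP orientation.
- sensors.current_force(): force on the tool from outside, world axes, zero at the start.
- sensors.current_moment(): the same for the moment, N m.
- sensors.current_finger_gap(): opening from 0.0 (shut) to 1.0 (fully open).
- sensors.current_grip_force(): force on a finger pad.
Only numpy, scipy, OpenCV 4.12 (cv2) and the standard library are available. Lean on these libraries where they do the work, as an engineer would, in place of code of your own. Each camera call takes 0.05 s, during which the arm holds its last target. There are 200 camera calls.

## Working session

There is one attempt and no reset: what is moved stays moved. The work goes in short steps, each a Python script; the robot and the scene stay as the last script left them, time stands still between calls to the robot, and variables do not carry over. Pictures are saved under pics/ and viewed, at most 10 in all, crops included, and the job is handed in when it is done.

```bash
ls; mkdir -p pics
python3 - <<'E'
from plant import viewer,sensors
import cv2,pickle
d={}
for n in("scene","top"):
    c=viewer.camera(n);d[n]=c;cv2.imwrite(f"pics/{n}0.png",cv2.resize(c["img"],(800,600),interpolation=cv2.INTER_CUBIC))
    print(n,{k:v for k,v in c.items() if k!="img"})
pickle.dump(d,open("c0.pkl","wb"));print(sensors.current_time(),sensors.current_orientation())
E
```

```text
pics
scene {'fx': 453.97006762125295, 'fy': 453.97006762125295, 'cx': 258.64283185743113, 'cy': 195.84024198160694, 'xyz': array([  83.70839735, -945.67984589,  746.28593072]), 'orientation': array([-0.46994529,  0.85324543, -0.19378604,  0.11649301])}
top {'fx': 463.9234228793821, 'fy': 463.9234228793821, 'cx': 255.2469079667094, 'cy': 187.0180433067695, 'xyz': array([ 223.83337338,  -56.34783771, 1444.31968001]), 'orientation': array([ 0.07015016, -0.66902236,  0.73597741, -0.07632361])}
0.1 [-1.93252093e-04  1.13644822e-01  9.93521025e-01 -8.89197473e-04]
```

View pics/scene0.png

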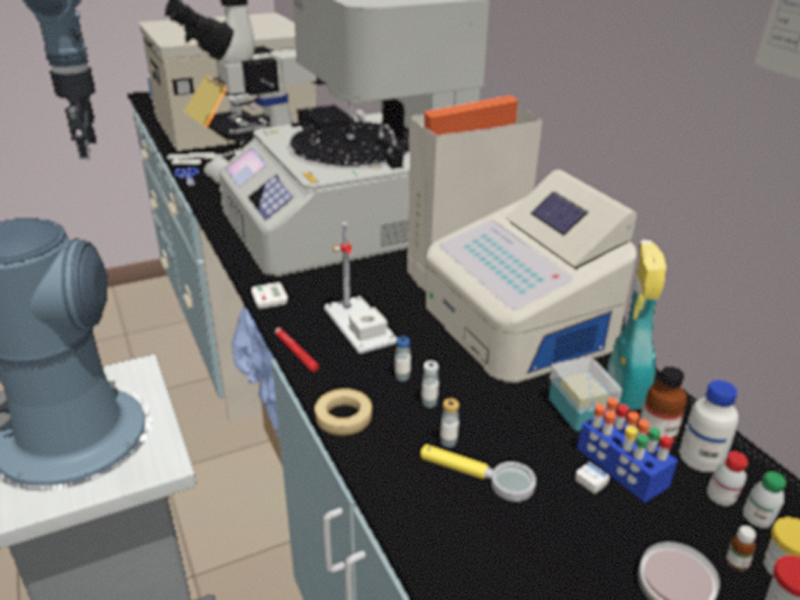

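View pics/top0.png

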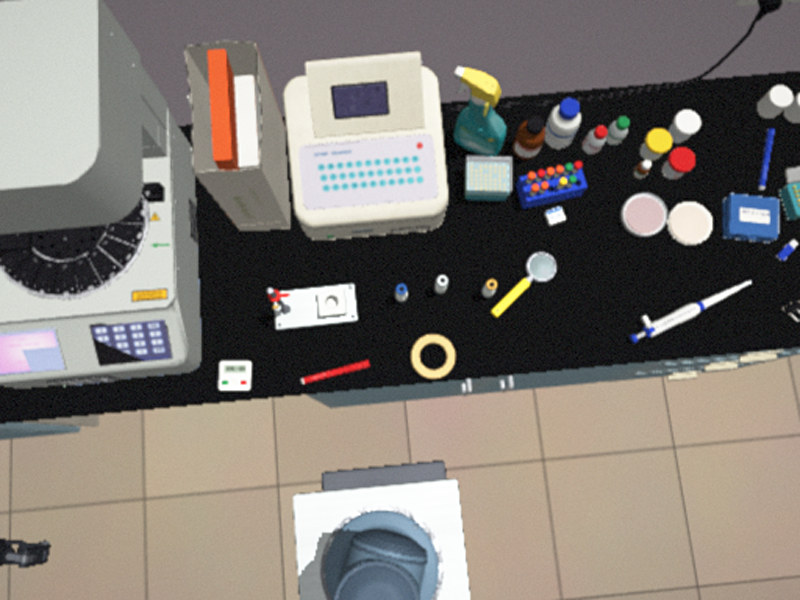

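Scene view: the stand sits at about (360,320), with the post and red marker at (346,247). Blue vial (403,358), silver (430,385) and gold (450,425) follow, then the loupe at (480,470). Top view: bore (331,302), blue cap (401,292), loupe lens (541,267), yellow handle (512,297).

```bash
cat > h.py <<'E'
import numpy as np,cv2
from scipy.spatial.transform import Rotation as R
def rot(q): return R.from_quat(np.roll(q,-1)).as_matrix()
def ray(c,uv):
    d=rot(c["orientation"])@np.array([(uv[0]-c["cx"])/c["fx"],(uv[1]-c["cy"])/c["fy"],1]);return np.array(c["xyz"]),d/np.linalg.norm(d)
def onz(c,uv,z):
    o,d=ray(c,uv);return o+d*(z-o[2])/d[2]
def tri(c1,u1,c2,u2):
    o1,d1=ray(c1,u1);o2,d2=ray(c2,u2)
    t=np.linalg.lstsq(np.stack([d1,-d2],1),o2-o1,rcond=None)[0]
    a,b=o1+d1*t[0],o2+d2*t[1];return (a+b)/2,np.linalg.norm(a-b)
def proj(c,p):
    q=rot(c["orientation"]).T@(np.array(p)-c["xyz"]);return np.array([c["cx"]+c["fx"]*q[0]/q[2],c["cy"]+c["fy"]*q[1]/q[2]])
def blobs(c,lo,hi,box,amin=4):
    """HSV mask in box x0,y0,x1,y1 -> list of (area,centroid,contour)"""
    x0,y0,x1,y1=box;m=cv2.inRange(cv2.cvtColor(c["img"],cv2.COLOR_BGR2HSV),lo,hi)
    k=np.zeros_like(m);k[y0:y1,x0:x1]=m[y0:y1,x0:x1]
    n,l,s,ce=cv2.connectedComponentsWithStats(k)
    return sorted([(int(s[i,4]),ce[i].round(2),s[i,:4].tolist(),(l==i).astype(np.uint8)) for i in range(1,n) if s[i,4]>=amin],key=lambda b:-b[0])
E
python3 - <<'E'
from h import *
import pickle
d=pickle.load(open("c0.pkl","rb"));T,S=d["top"],d["scene"]
B={"top":(165,150,365,250),"scene":(205,140,355,325)}
for n,c in d.items():
    for nm,lo,hi in(("blue",(100,90,40),(125,255,255)),("yellow",(22,120,100),(35,255,255)),("red",(0,150,80),(6,255,255)),("red2",(172,150,80),(180,255,255)),("gold",(10,90,80),(21,255,255)),("white",(0,0,150),(180,60,255))):
        print(n,nm,[b[:3] for b in blobs(c,lo,hi,B[n])][:6])
t=T["img"][150:250,165:365];cv2.imwrite("pics/t1.png",cv2.resize(t,None,fx=4,fy=4,interpolation=cv2.INTER_CUBIC))
s=S["img"][140:325,205:355];cv2.imwrite("pics/s1.png",cv2.resize(s,None,fx=3.2,fy=3.2,interpolation=cv2.INTER_CUBIC))
E
```

```text
scene blue [(218, array([348.4 , 225.82]), [339, 213, 16, 25]), (65, array([258.08, 218.02]), [254, 214, 9, 9])]
scene yellow [(432, array([289.78, 294.45]), [269, 284, 43, 22])]
scene red [(20, array([221.15, 158.7 ]), [219, 157, 5, 5])]
scene red2 []
scene gold [(168, array([221.48, 266.53]), [205, 248, 34, 31]), (90, array([219.94, 260.58]), [209, 255, 22, 13]), (90, array([288.09, 258.66]), [283, 254, 11, 10])]
scene white [(5346, array([321.23, 178.48]), [273, 140, 82, 104]), (867, array([231.21, 207.21]), [208, 190, 46, 35]), (816, array([223.7 , 150.67]), [205, 140, 52, 28]), (494, array([327.83, 306.28]), [310, 296, 33, 24]), (173, array([275.4, 243.9]), [271, 231, 10, 26]), (129, array([287.89, 273.39]), [283, 266, 10, 16])]
top blue [(49, array([256.47, 183.96]), [253, 180, 9, 9])]
top yellow [(216, array([326.27, 190.19]), [314, 178, 26, 25])]
top red [(136, array([216.32, 237.01]), [195, 230, 42, 15]), (37, array([176.81, 189.32]), [171, 185, 13, 8])]
top red2 [(17, array([223.94, 235.41]), [222, 233, 7, 6]), (12, array([200.83, 242.83]), [198, 242, 7, 3]), (10, array([205.7, 240.2]), [204, 238, 5, 5]), (8, array([232.62, 231.5 ]), [230, 230, 6, 5]), (7, array([213.29, 237.43]), [212, 236, 3, 5]), (6, array([234.5, 234. ]), [233, 233, 4, 3])]
top gold [(113, array([276.12, 228.19]), [263, 213, 29, 30]), (71, array([277.37, 227.48]), [268, 219, 19, 19]), (46, array([314.43, 181.37]), [311, 178, 8, 8]), (8, array([175., 196.]), [174, 195, 4, 3])]
top white [(1142, array([203.11, 195.81]), [176, 182, 53, 29]), (293, array([345.83, 170.6 ]), [337, 161, 19, 20]), (54, array([354.59, 248.24]), [342, 247, 23, 3]), (45, array([283.09, 179.87]), [280, 176, 7, 10]), (39, array([298.62, 246.23]), [295, 242, 7, 8]), (21, array([326.86, 243.86]), [326, 240, 3, 8])]
```

View pics/t1.png

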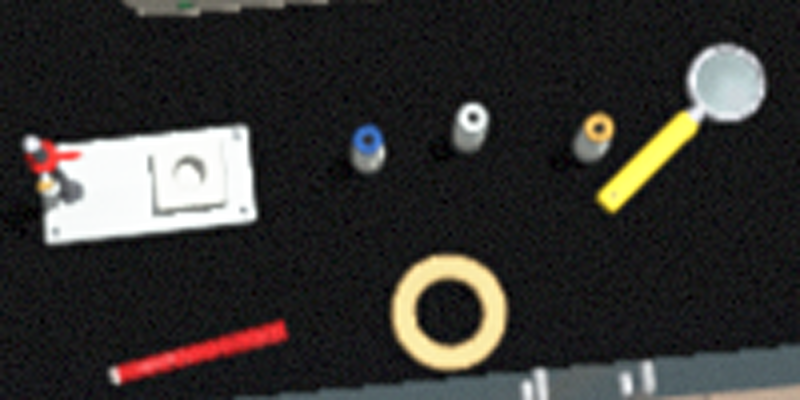

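View pics/s1.png

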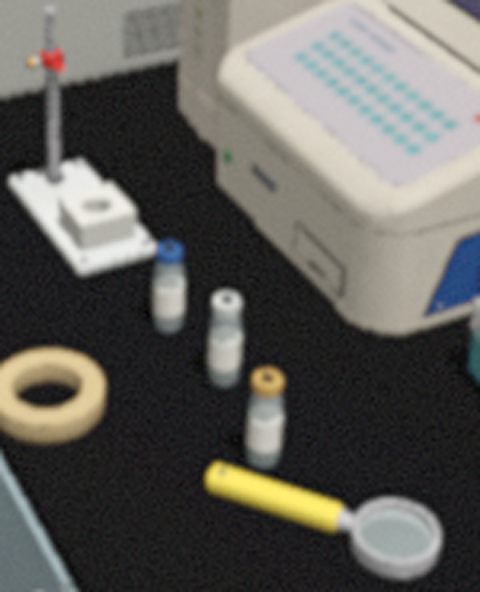

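The top crop shows the plate with its white block at (188,175), bore crescent (188,172), red pointer tip near (80,155), blue cap (368,138), silver (472,118), gold (598,128), lens (726,82) and handle end (608,205). The scene crop shows the plate corners at about (80,272), (155,245) and (10,180), the block top at (98,205), and the red collar at (53,60).

Run:
```python
from h import *
import pickle
d=pickle.load(open("c0.pkl","rb"));T,S=d["top"],d["scene"]
def up(c,box,k=8):
    x0,y0,x1,y1=box;return cv2.cvtColor(cv2.resize(c["img"][y0:y1,x0:x1],None,fx=k,fy=k,interpolation=cv2.INTER_CUBIC),cv2.COLOR_BGR2HSV)
def nat(p,box,k=8): return (np.array(p)+.5)/k-.5+np.array(box[:2])
for n,c,box in(("T",T,(168,170,235,220)),("S",S,(202,185,258,230))):
    h=up(c,box);m=cv2.inRange(h,(0,0,110),(180,70,255))
    cs=max(cv2.findContours(m,cv2.RETR_EXTERNAL,cv2.CHAIN_APPROX_NONE)[0],key=cv2.contourArea)
    hull=cv2.convexHull(cs)
    ap=cv2.approxPolyDP(hull,14,True)[:,0]
    for p in ap: q=nat(p,box);print(n,q.round(1),onz(c,q,10)[:2].round(1))
    # edge lines of the hull by length
# caps
bl=((100,90,40),(125,255,255))
bt=blobs(T,*bl,(240,170,275,205))[0];bs=blobs(S,*bl,(240,205,275,240))[0]
print("blue tri",tri(T,bt[1],S,bs[1]),"T@75",onz(T,bt[1],75),"S@73",onz(S,bs[1],73))
# caps of silver/gold top
print("gold",onz(T,blobs(T,(10,90,80),(21,255,255),(305,172,321,190))[0][1],75),"silver",onz(T,(165+472/4-.4,150+118/4-.4),75))
# loupe
for n,c,bx in(("T",T,(310,172,345,210)),("S",S,(265,280,315,310))):
    b=blobs(c,(20,110,90),(36,255,255),bx)[0]
    pts=np.argwhere(b[3])[:,::-1]
    P=np.array([onz(c,p,9)[:2] for p in pts.astype(float)]);w=P.mean(0);u=np.linalg.svd(P-w,full_matrices=False)[2][0]
    a=(P-w)@u;print(n,"handle",w.round(1),u.round(3),np.percentile(a,[1,99]).round(1),"width",np.ptp((P-w)@[-u[1],u[0]]).round(1))
h=up(T,(333,155,362,182));m=cv2.inRange(h,(0,0,85),(180,110,255))
cs=max(cv2.findContours(m,cv2.RETR_EXTERNAL,cv2.CHAIN_APPROX_NONE)[0],key=cv2.contourArea)
(cc,r)=cv2.minEnclosingCircle(cs);M=cv2.moments(cs)
e=cv2.fitEllipse(cs);print("lens",[onz(T,nat(q,(333,155)),9)[:2].round(1) for q in(cc,e[0])],r,e)
# red
rt=blobs(T,(0,130,80),(8,255,255),(168,180,190,200));rs=blobs(S,(0,130,80),(8,255,255),(210,150,230,165))
print([b[:3] for b in rt],[b[:3] for b in rs],tri(T,rt[0][1],S,rs[0][1]))
b=rt[0][3];x=np.argwhere(b);print("tip cols",[(int(i),x[x[:,1]==i][:,0].tolist()) for i in range(171,185)])
b=rs[0][3];print(b[155:164,217:226])
```

```text
T [226.6 181.7] [550.7   5.4]
T [227.9 204.8] [476.3   7.2]
T [175.9 209.9] [475.6 170.4]
T [174.4 193.3] [529. 172.]
T [178.6 185.6] [552.7 157.5]
S [207.2 195.2] [470.6 172.1]
S [223.1 184.6] [538.7 210.8]
S [244.9 201.6] [560.3  91.5]
S [254.1 215.4] [553.5  14.2]
S [253.4 219.1] [544.1  -1.3]
S [229.1 225.2] [4.702e+02 4.000e-01]
blue tri (array([518.19386308, -86.14084796,  75.49383906]), np.float64(4.083643119849823)) T@75 [520.29026024 -86.78418507  75.        ] S@73 [517.62987043 -82.86628435  73.        ]
gold [ 511.58008789 -262.00947777   75.        ] silver [ 527.74538029 -166.96131055   75.        ]
T handle [ 493.4 -305.6] [-0.63   0.777] [-48.4  49.8] width 20.3
S handle [ 490.8 -303.2] [ 0.617 -0.787] [-50.4  48.3] width 34.1
lens [array([ 548.4, -373.4]), array([ 550.5, -375.3])] 91.62638092041016 ((105.276123046875, 129.0589599609375), (157.2032012939453, 172.2447967529297), 46.944583892822266)
[(42, array([177.17, 189.19]), [171, 185, 14, 8])] [(27, array([221.33, 158.52]), [218, 156, 7, 6])] (array([510.75295913, 142.9978508 , 141.12836922]), np.float64(3.2499702685601664))
tip cols [(171, [189]), (172, [189, 190, 191]), (173, [191, 192]), (174, [190, 191, 192]), (175, [191, 192]), (176, [185, 186, 190, 191, 192]), (177, [185, 186, 187, 188, 189, 190, 191, 192]), (178, [186, 187, 188, 189, 190, 191, 192]), (179, [188, 189]), (180, [188, 189]), (181, [188, 189]), (182, [188, 189]), (183, [188, 189]), (184, [188])]
[[0 0 0 0 0 0 0 0 0]
 [0 0 0 0 0 1 1 0 0]
 [0 1 1 1 1 1 1 0 0]
 [0 0 1 1 1 1 1 0 0]
 [0 0 1 1 1 1 1 1 0]
 [0 0 1 1 1 1 1 1 0]
 [0 0 0 0 0 1 1 0 0]
 [0 0 0 0 0 0 0 0 0]
 [0 0 0 0 0 0 0 0 0]]
```

```bash
cat >> h.py <<'E'
def quat(phi):
    """tool down, closing line at angle phi (deg) in the world"""
    a=np.radians((phi+90)/2);return np.array([0,np.cos(a),np.sin(a),0])
BL=((100,90,40),(125,255,255))
E
python3 - <<'E'
from h import *
from plant import bot,claw,kinematics,viewer,sensors
V=(519,-85)
for phi in(0,180,-180): print(phi,kinematics.inverse_kinematics([*V,100],quat(phi)))
q=quat(0)
j=kinematics.inverse_kinematics([400,-85,290],q)
if abs(j[5])>2.6: q=quat(180)
bot.move_ptp([400,-85,290],q);bot.move_l([*V,180]);bot.move_l([*V,29],speed=100)
print(sensors.current_tool_pos(),sensors.current_force())
claw.gripper_close(30);print(sensors.current_finger_gap(),sensors.current_grip_force(),sensors.current_force())
bot.move_l([*V,140],speed=100)
for n in("top","scene"):
    c=viewer.camera(n);b=blobs(c,*BL,(235,150,285,240))
    print(n,[x[:3] for x in b][:3])
    if b: print(onz(c,b[0][1],140-29+75))
    im=c["img"][120:270,170:370] if n=="top" else c["img"][120:270,160:360]
    cv2.imwrite(f"pics/{n}2.png",cv2.resize(im,None,fx=3,fy=3,interpolation=cv2.INTER_CUBIC))
a,b=[cv2.imread(f"pics/{n}2.png") for n in("top","scene")];cv2.imwrite("pics/g2.png",np.hstack([a[:,:400],b[:,:400]]))
print(sensors.current_tool_pos(),sensors.current_force(),sensors.current_time(),sensors.current_finger_gap())
E
```

```text
0 [-0.28298961  0.35741584 -0.30137714  0.91200335  0.          1.28780671]
180 [-0.28298961  0.35741584 -0.30137714  0.91200335  0.         -1.85378594]
-180 [-0.28298961  0.35741584 -0.30137714  0.91200335  0.         -1.85378594]
[519.61086439 -85.18673     29.59880424] [ 0.6243889  -0.15945017  0.12704715]
0.25393504548096935 31.312873363494873 [-0.54295087 -0.56548011  1.0395313 ]
top []
scene [(52, array([259.31, 181.67]), [255, 178, 9, 8])]
[515.72851589 -89.48654941 186.        ]
[518.3918306  -84.83916065 139.19114636] [ 0.0532719   0.67969995 -1.10815478] 7.4333 0.25944488184654474
```

View pics/g2.png

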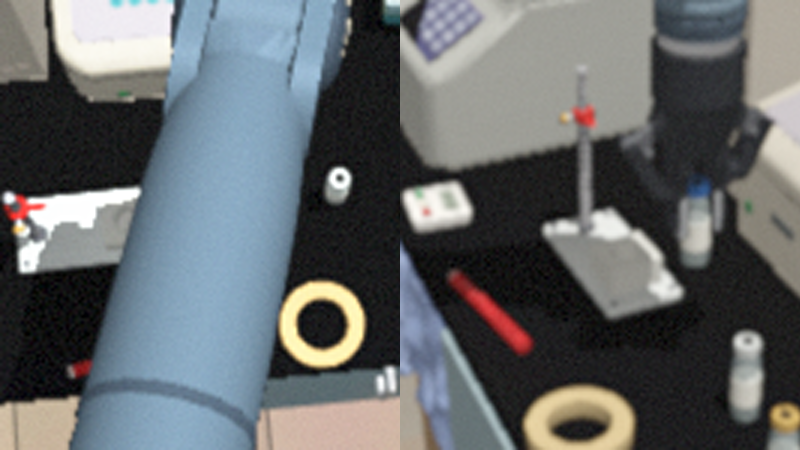

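The vial is held upright between the fingers (scene half: cap near (698,188)). The arm hides it from the top camera, so I'll refine the bore position from the first pictures.

Run:
```python
import pickle,cv2,numpy as np
d=pickle.load(open("c0.pkl","rb"))
o=[]
for n,(x0,y0) in(("top",(196,176)),("scene",(218,188))):
    g=cv2.cvtColor(d[n]["img"],cv2.COLOR_BGR2GRAY)[y0:y0+40,x0:x0+40].astype(float)
    g=np.clip((g-100)/155,0,1)**2*255
    o.append(cv2.resize(g.astype(np.uint8),None,fx=10,fy=10,interpolation=cv2.INTER_NEAREST))
cv2.imwrite("pics/b3.png",np.hstack(o))
```

```text
(no output)
```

View pics/b3.png

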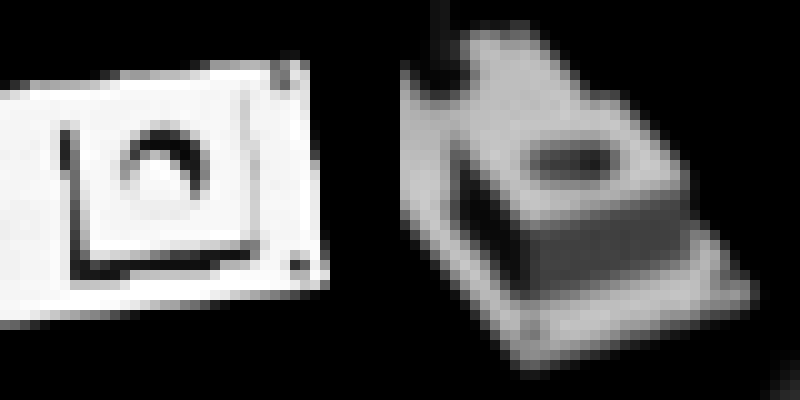

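Top half: the bore ring is centred at about (164,168), native (211.9,192.3). Scene half: the bore ellipse is centred at about (570,162), native (234.5,203.7).

Run:
```python
from h import *
import pickle
d=pickle.load(open("c0.pkl","rb"));T,S=d["top"],d["scene"]
print("bore T",onz(T,(211.9,192.3),38),"S",onz(S,(234.5,203.7),38),tri(T,(211.9,192.3),S,(234.5,203.7)))
print("vial T75",onz(T,(256.47,183.96),75),"S72",onz(S,(258.08,218.02),72))
print("lifted S",[onz(S,(259.31,181.67),z) for z in (182,183,184)])
# grid of scene pixel sensitivity
p=np.array([518,-85,72.]);print([(proj(S,p+e)-proj(S,p)).round(2) for e in 10*np.eye(3)])
```

```text
bore T [515.15841294  52.04669226  38.        ] S [510.4030828   54.28008958  38.        ] (array([512.42413288,  52.64280849,  39.09828527]), np.float64(5.114509954763612))
vial T75 [520.29026024 -86.78418507  75.        ] S72 [518.27435363 -81.58478785  72.        ]
lifted S [array([518.81279907, -83.37400401, 182.        ]), array([518.04172828, -84.90214036, 183.        ]), array([517.27065748, -86.43027671, 184.        ])]
[array([ 3.46, -0.93]), array([-1.69, -2.  ]), array([ 0.06, -3.18])]
```

Run:
```python
from h import *
from plant import bot,viewer,sensors
X=(512,52.5)
bot.move_l([*X,140],speed=150);bot.move_l([*X,75],speed=80);bot.wait(.5)
print(sensors.current_tool_pos(),sensors.current_force(),sensors.current_time())
ims=[]
c=viewer.camera("scene");b=blobs(c,*BL,(205,130,280,220));print([x[:3] for x in b][:3])
print([onz(c,b[0][1],z).round(1) for z in(116,118,120)])
t=viewer.camera("top");bt=blobs(t,*BL,(180,150,285,220));print("top",[x[:3] for x in bt][:2])
cv2.imwrite("pics/i4.png",cv2.resize(c["img"][150:235,200:270],None,fx=7,fy=7,interpolation=cv2.INTER_CUBIC))
```

```text
[512.04029424  52.50412239  75.06376428] [ 0.14743265  0.05125335 -0.72320004] 9.9583
[(47, array([234.66, 179.28]), [231, 176, 8, 7])]
[array([513.3,  57.6, 116. ]), array([511.9,  54.4, 118. ]), array([510.6,  51.2, 120. ])]
top []
```

View pics/i4.png

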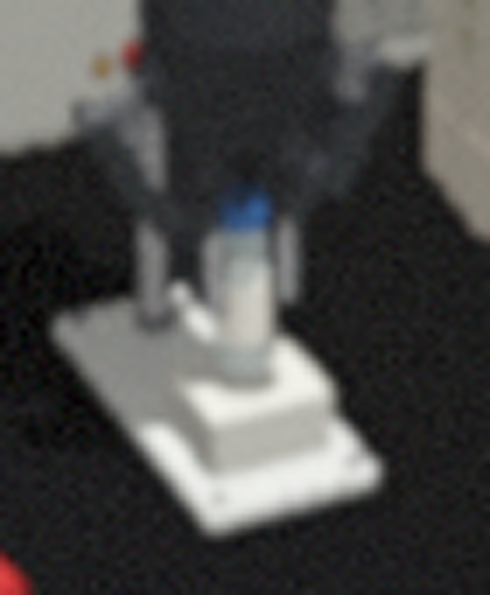

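The vial hangs upright over the block, its bottom at (243,375) against the bore at (245,379), so it is aligned to within about 2 mm. I'll descend while watching the force.

Run:
```python
from h import *
from plant import bot,viewer,sensors
X=(512,52.5);f0=sensors.current_force()
for z in [69,67,66,65,64,63,62,61]:
    bot.move_l([*X,z],speed=30);bot.wait(.15)
    f=sensors.current_force()-f0;m=sensors.current_moment();print(z,sensors.current_tool_pos().round(2),f.round(2),m.round(3))
    if np.linalg.norm(f)>8: break
print(sensors.current_time())
```

```text
69 [511.99  52.51  68.98] [-0.13 -0.52  0.94] [ 0.009  0.005 -0.016]
67 [512.01  52.5   67.02] [-1.13 -0.47  1.17] [0.014 0.011 0.039]
66 [512.13  52.54  66.04] [ 0.48  1.02 -0.37] [ 0.054 -0.115  0.019]
65 [512.31  52.53  65.3 ] [-0.79  0.89  5.04] [ 0.068  0.012 -0.009]
64 [512.5   52.59  65.08] [-1.88 -0.05 10.42] [0.116 0.502 0.031]
12.1583
```

Run:
```python
from h import *
from plant import bot,viewer,sensors
X=np.array((512,52.5))
for dx,dy in[(1,0),(0,1),(-1,0),(0,-1),(1,1),(-1,1),(1,-1),(-1,-1),(2,0),(0,2),(-2,0),(0,-2),(2,2),(-2,2),(2,-2),(-2,-2),(0,3),(3,0),(-3,0),(0,-3)]:
    bot.move_l([*(X+(dx,dy)),64.3],speed=30);bot.wait(.1)
    p=sensors.current_tool_pos();f=sensors.current_force();print((dx,dy),p.round(2),f.round(2))
    if p[2]<64.6 and f[2]<3: break
print(sensors.current_time())
```

```text
(1, 0) [512.61  52.61  65.06] [-3.42 -0.05 10.17]
(0, 1) [512.37  52.9   65.09] [-1.41 -0.71  8.01]
(-1, 0) [512.24  52.53  65.23] [0.55 1.29 6.99]
(0, -1) [512.42  52.25  65.18] [-0.59  2.27  8.83]
(1, 1) [512.57  52.95  64.97] [-2.61 -0.2   9.63]
(-1, 1) [512.12  52.91  65.18] [ 0.13 -1.76  6.3 ]
(1, -1) [512.52  52.35  65.07] [-3.41  2.39 10.64]
(-1, -1) [512.14  52.3   65.27] [0.26 3.37 7.05]
(2, 0) [512.72  52.68  64.94] [-5.28  1.52 11.58]
(0, 2) [512.14  53.76  65.01] [-2.02 -2.61  7.84]
(-2, 0) [511.55  52.88  65.26] [0.8  1.99 5.7 ]
(0, -2) [512.11  52.12  65.14] [-2.16  4.44  8.3 ]
(2, 2) [513.61  54.51  63.92] [-0.81  0.45 -0.5 ]
16.7667
```

Run:
```python
from h import *
from plant import bot,viewer,sensors
X=np.array((513.8,54.4))
for z in [63,62,60,57,54,51,48,46,45,44,43.5,43,42.5]:
    bot.move_l([*X,z],speed=30);bot.wait(.1)
    p=sensors.current_tool_pos();f=sensors.current_force();print(z,p.round(2),f.round(2),sensors.current_moment().round(2))
    if f[2]>10 or np.hypot(*f[:2])>12: break
print(sensors.current_time(),sensors.current_finger_gap())
```

```text
63 [513.65  54.4   62.8 ] [-0.29  0.52  0.89] [0.01 0.01 0.02]
62 [513.8   54.43  61.98] [-0.34  0.43 -0.39] [ 0.01  0.03 -0.04]
60 [513.74  54.39  59.95] [ 0.24 -0.44 -0.48] [0.04 0.   0.04]
57 [513.72  54.39  56.93] [ 0.21  0.15 -0.2 ] [-0.02  0.06 -0.01]
54 [513.74  54.4   53.93] [ 0.13 -0.5  -0.95] [-0.   -0.    0.08]
51 [513.74  54.41  50.93] [ 0.13  0.44 -0.93] [0.04 0.01 0.01]
48 [513.73  54.38  47.94] [ 0.65  0.44 -0.48] [-0.04 -0.09 -0.  ]
46 [513.77  54.4   45.96] [ 0.29 -0.35 -0.86] [ 0.01 -0.01 -0.04]
45 [513.77  54.41  45.  ] [ 0.35 -0.67 -0.15] [-0.04 -0.    0.02]
44 [513.76  54.39  43.98] [0.13 0.11 0.26] [0.03 0.01 0.08]
43.5 [513.81  54.4   43.51] [-0.26 -0.35 -0.31] [-0.03 -0.01  0.01]
43 [513.9   54.4   43.05] [-0.18  0.19 -0.69] [ 0.03 -0.02 -0.01]
42.5 [513.92  54.4   42.98] [-1.67 -0.43  4.63] [-0.02  0.32 -0.03]
21.3167 0.25631640926152355
```

Run:
```python
from h import *
from plant import bot,claw,viewer,sensors,kinematics
import pickle
bot.move_l([513.8,54.4,43],speed=30)
claw.open_gripper();bot.wait(.2);print(sensors.current_tool_pos(),sensors.current_force(),sensors.current_finger_gap())
bot.move_l([513.8,54.4,240],speed=150)
G=np.array([492.1,-304.4])+37*np.array([.625,-.78]);q=quat(38.7)
print(G,kinematics.inverse_kinematics([*G,100],q))
bot.move_ptp([*G,200],q)
d={n:viewer.camera(n) for n in("scene","top")};pickle.dump(d,open("c1.pkl","wb"))
for n in d:
    b=blobs(d[n],*BL,(200,150,275,220))[0];print(n,b[:3],onz(d[n],b[1],14+(75 if n=="top" else 72)))
    y=blobs(d[n],(20,110,90),(36,255,255),(265,172,345,310));print([k[:3] for k in y][:2])
print(sensors.current_time())
a=cv2.resize(d["scene"]["img"][130:330,200:360],None,fx=3,fy=3,interpolation=cv2.INTER_CUBIC)
cv2.imwrite("pics/k5.png",a)
```

```text
[513.81136788  54.3917762   43.00518731] [ 0.61744473  0.39659405 -0.58704495] 0.9986889437534362
[ 515.225 -333.26 ] [-0.67748303  0.51928324 -0.04351534  1.00799775  0.          0.21787088]
scene (58, array([234.74, 187.95]), [230, 185, 10, 7]) [514.49260248  60.58873916  86.        ]
[(454, array([290.12, 294.62]), [269, 285, 44, 22]), (27, array([287.41, 259.96]), [284, 257, 9, 6])]
top (29, array([210.31, 189.72]), [208, 187, 6, 6]) [512.86838956  52.24200419  89.        ]
[]
25.4167
```

View pics/k5.png

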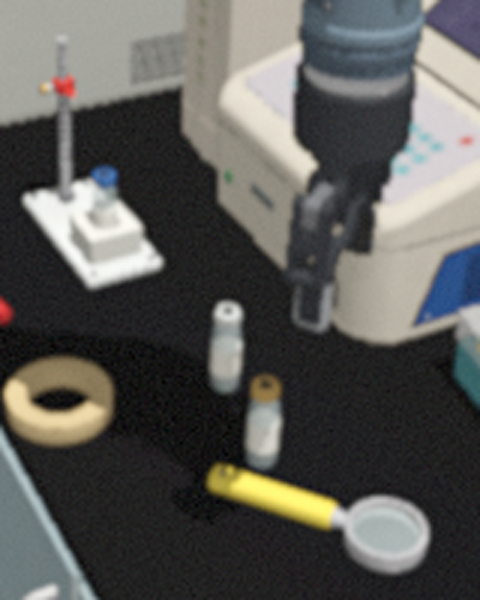

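The blue vial stands upright in the block, cap at (104,178); the other vials and the loupe are where they were. Next is the loupe grasp.

Run:
```python
from h import *
from plant import bot,claw,viewer,sensors,kinematics
import pickle
G=np.array([492.1,-304.4])+37*np.array([.625,-.78]);q=quat(38.7)
bot.move_l([*G,40],speed=150);bot.move_l([*G,3.5],speed=50)
print(sensors.current_tool_pos(),sensors.current_force())
claw.gripper_close(60);bot.wait(.2);print(sensors.current_finger_gap(),sensors.current_grip_force(),sensors.current_force(),sensors.current_tool_pos())
bot.move_l([*G,30],speed=50);bot.wait(.2);print(sensors.current_finger_gap(),sensors.current_force(),sensors.current_moment())
bot.move_l([*G,230],speed=150)
for p,ph in(([420,-150,250],80),([420,0,250],130)): print(kinematics.inverse_kinematics(p,quat(ph)))
c=viewer.camera("scene");pickle.dump(c,open("c2.pkl","wb"))
cv2.imwrite("pics/l6.png",cv2.resize(c["img"][150:330,230:390],None,fx=3,fy=3,interpolation=cv2.INTER_CUBIC))
print(sensors.current_time())
```

```text
[ 515.42036428 -333.39875279    3.65463621] [-0.10288553  0.31845187 -0.08983937]
0.18846498391532876 61.580021381378174 [0.11679359 0.38673748 4.73931418] [ 515.41304809 -333.40675664    3.86497957]
0.1917468898028066 [ 0.00211694 -0.15778983 -1.33015575] [-0.01379586 -0.01001555  0.01831028]
[-0.48543882  0.11079055 -0.21982682  1.24017896  0.         -0.3109059 ]
[-0.15129077  0.05848348 -0.27783184  1.23448101  0.         -0.84942247]
30.7667
```

View pics/l6.png

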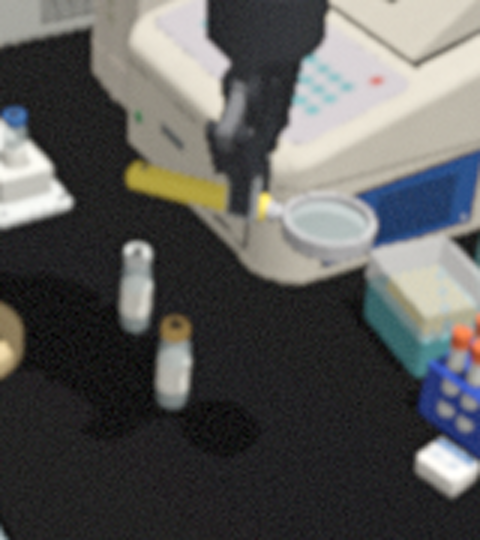

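The loupe hangs level in the gripper: rim at about (330,226), handle at about (185,190). Next I'll calculate the marker height and the lens position.

Run:
```python
from h import *
import pickle
S=pickle.load(open("c1.pkl","rb"));T=S["top"];S=S["scene"];c2=pickle.load(open("c2.pkl","rb"))
P=np.array([513.6,149.4])
for z in(10,130,145,160,190): print(z,proj(S,[*P,z]).round(2))
print("bore proj",proj(S,[513.8,54.4,38]).round(2),"obs 234.5,203.7; cap72",proj(S,[513.8,54.4,86]).round(2),"obs 234.74 187.95")
for lo,hi in(((0,130,60),(8,255,255)),((0,90,60),(10,255,255))):
    b=blobs(S,lo,hi,(210,150,232,170));print([k[:3] for k in b]);
# post profile: column-wise luminance along the post
g=cv2.cvtColor(S["img"],cv2.COLOR_BGR2GRAY)
print("rows",[(r,g[r,216:226].tolist()) for r in range(138,148)])
im=S["img"].astype(int);red=im[...,2]-im[...,:2].max(2);
for r in range(153,165):print(r,red[r,212:230].tolist())
it=T["img"].astype(int);rt=it[...,2]-it[...,:2].max(2)
print("top tip",[onz(T,q,z)[:2].round(1) for q in((184.5,188.4),) for z in(140,145,150)])
# lens rim in c2
x0,y0=320,205;h=cv2.cvtColor(cv2.resize(c2["img"][y0:y0+38,x0:x0+40],None,fx=8,fy=8,interpolation=cv2.INTER_CUBIC),cv2.COLOR_BGR2HSV)
for p in((320,213),(340,226)): pass
L=onz(c2,((330+.5)/3-.5+230,(222+.5)/3-.5+150),240);print("lens by eye",L, "from TCP",L[:2]-[515.4,-333.4],np.linalg.norm(L[:2]-[515.4,-333.4]))
```

```text
10 [223.09 195.67]
130 [222.06 160.7 ]
145 [221.92 156.09]
160 [221.78 151.42]
190 [221.51 141.91]
bore proj [235.57 203.41] obs 234.5,203.7; cap72 [235.4  189.04] obs 234.74 187.95
[(27, array([221.33, 158.52]), [218, 156, 7, 6])]
[(41, array([221.27, 158.17]), [218, 155, 7, 7])]
rows [(138, [166, 165, 165, 165, 166, 167, 168, 168, 168, 167]), (139, [165, 166, 166, 167, 167, 167, 167, 165, 167, 167]), (140, [168, 168, 165, 167, 164, 166, 165, 167, 168, 164]), (141, [165, 166, 169, 174, 175, 176, 169, 164, 166, 166]), (142, [166, 167, 174, 187, 192, 188, 178, 168, 167, 164]), (143, [168, 166, 171, 181, 186, 185, 174, 166, 165, 166]), (144, [167, 163, 163, 158, 163, 165, 167, 166, 165, 166]), (145, [167, 165, 160, 147, 140, 148, 158, 163, 166, 166]), (146, [163, 166, 158, 144, 137, 144, 158, 165, 164, 165]), (147, [166, 165, 159, 147, 143, 151, 162, 166, 166, 166])]
153 [-1, 0, -2, 0, -2, -2, 0, -1, -2, 0, 0, 0, 0, 0, -1, 1, -1, 0]
154 [-1, 0, 0, 0, 0, 0, 2, 2, -1, 2, 17, 22, 9, -1, -1, 0, 0, -2]
155 [0, 0, -1, -2, 3, 20, 37, 31, 15, 31, 65, 73, 37, 6, -1, -1, -2, 0]
156 [0, 1, 2, -1, 12, 51, 93, 88, 68, 81, 112, 117, 65, 14, -2, -1, 0, 1]
157 [0, 6, 14, 9, 14, 52, 112, 127, 116, 122, 137, 140, 80, 15, -1, -2, 0, -1]
158 [3, 15, 24, 17, 10, 28, 91, 132, 139, 144, 154, 146, 81, 16, -2, -1, 1, -1]
159 [2, 19, 29, 22, 11, 18, 67, 118, 140, 147, 159, 156, 99, 26, 1, -1, 0, 0]
160 [2, 14, 24, 19, 8, 10, 39, 87, 116, 133, 154, 157, 113, 44, 5, -3, 0, 1]
161 [1, 3, 10, 7, 2, 1, 13, 35, 60, 77, 110, 124, 98, 45, 8, -1, 1, 0]
162 [0, 0, -1, 0, -2, -2, 1, 6, 12, 21, 43, 55, 52, 26, 3, -2, 0, 1]
163 [0, 0, -2, 0, -1, -1, -2, 0, -1, -1, 5, 10, 13, 6, 0, -1, 1, 0]
164 [1, 0, 1, 0, 0, -1, -1, 0, 0, 0, -2, -2, -2, 0, 0, -1, -2, 1]
top tip [array([512.9, 121.7]), array([511.8, 121. ]), array([510.7, 120.3])]
lens by eye [ 544.16669414 -379.59941327  240.        ] from TCP [ 28.76669414 -46.19941327] 54.423418472719824
```

Run:
```python
from h import *
from plant import bot,viewer,sensors
import pickle
q=quat(90);B=np.array([513.8,54.4]);d=53
print(sensors.current_tool_pos())
bot.move_ptp([400,-60,260],q);bot.move_l([B[0]-d,B[1],240]);bot.move_l([B[0]-d,B[1],140-3.2],speed=80);bot.wait(.5)
print(sensors.current_tool_pos(),sensors.current_force(),sensors.current_time(),sensors.current_finger_gap())
ims=[viewer.camera("scene") for _ in range(6)];c=dict(ims[0]);c["img"]=np.mean([i["img"] for i in ims],0).round().astype(np.uint8);pickle.dump(c,open("c3.pkl","wb"))
x0,y0,k=200,135,12
im=cv2.resize(c["img"][y0:y0+50,x0:x0+66],None,fx=k,fy=k,interpolation=cv2.INTER_CUBIC)
def dot(p,col):
    u=proj(c,p)+[-1.2,.4];t=tuple(int(v) for v in (u-[x0,y0]+.5)*k);cv2.circle(im,t,2,col,-1);return u.round(2),t
for p in([513.8,149.4,190],[513.8,120.4,140],[513.8,54.4,140],[513.8,54.4,90.5]): print(p,dot(p,(0,255,0)))
a=np.arange(0,2*np.pi,np.pi/6)
for z in(134,146):
    for t in a: dot([513.8+11*np.cos(t),149.4+11*np.sin(t),z],(255,255,0))
for t in a: dot([513.8+30*np.cos(t),54.4+30*np.sin(t),147],(0,0,255))
cv2.imwrite("pics/m7.png",im)
```

```text
[ 514.70726099 -332.85234832  228.86495032]
[460.78850423  54.3912744  136.81239826] [ 0.1102414  -0.16706648 -1.33885049] 34.875 0.18842523063493885
[513.8, 149.4, 190] (array([220.37, 142.3 ]), (250, 93))
[513.8, 120.4, 140] (array([224.69, 162.29]), (302, 333))
[513.8, 54.4, 140] (array([233.99, 172.57]), (413, 456))
[513.8, 54.4, 90.5] (array([234.18, 188.07]), (416, 642))
```

View pics/m7.png

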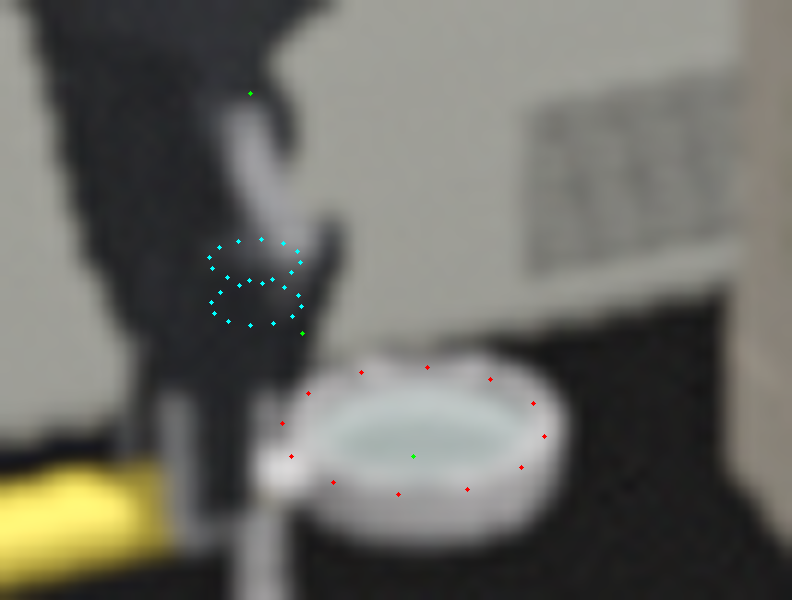

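The gripper hides the marker here, but the first pictures show it clearly. The rim silhouette runs over roughly 292–570 in x and 352–548 in y. That puts the lens about 3–4 mm too far in +x. I'll check numerically.

Run:
```python
from h import *
from plant import viewer,sensors
import pickle
S0=pickle.load(open("c0.pkl","rb"))["scene"];c1=pickle.load(open("c1.pkl","rb"));S1=c1["scene"]
im=(S0["img"].astype(float)+S1["img"])/2
r=im[...,2]/np.maximum(im[...,:2].max(2),1)
print("cols 215..228")
for v in range(152,166): print(v,(r[v,215:229]*100).astype(int).tolist(),im[v,215:229,2].astype(int).tolist())
for z in(135,140,145):
    o=np.array([-1.2,.4]);t=np.arange(0,2*np.pi,.1)
    A=np.array([proj(S0,[513.8+11*np.cos(a),149.4+11*np.sin(a),z+s])+o for a in t for s in(-6,6)])
    print(z,"collar u",A[:,0].min().round(1),A[:,0].max().round(1),"v",A[:,1].min().round(1),A[:,1].max().round(1),"tip",(proj(S0,[513.8,120.4,z])+o).round(1),"screw",(proj(S0,[513.8-20,149.4,z])+o).round(1))
br=cv2.cvtColor(S1["img"],cv2.COLOR_BGR2HSV)
print("brass",[b[:3] for b in blobs(S1,(10,80,60),(30,255,255),(208,150,219,168),2)],[b[:3] for b in blobs(S0,(10,80,60),(30,255,255),(208,150,219,168),2)])
T=viewer.camera("top");t1=c1["top"];df=np.abs(T["img"].astype(int)-t1["img"]).max(2)>25
u=proj(T,[513.8,54.4,147]);print("top lens proj",u,"cap",proj(T,[513.8,54.4,90]))
g=cv2.cvtColor(T["img"],cv2.COLOR_BGR2GRAY)
for v in range(176,204,2): print(v,g[v,198:226].tolist())
```

```text
cols 215..228
152 [100, 99, 99, 99, 100, 99, 100, 100, 99, 99, 99, 100, 99, 100] [160, 160, 160, 152, 135, 130, 143, 154, 158, 160, 160, 160, 160, 160]
153 [100, 99, 98, 99, 99, 99, 99, 100, 100, 99, 100, 99, 100, 99] [160, 160, 160, 154, 137, 132, 141, 152, 158, 161, 159, 159, 160, 158]
154 [99, 99, 100, 101, 101, 98, 101, 111, 114, 106, 99, 99, 100, 100] [159, 159, 160, 153, 140, 135, 144, 157, 170, 167, 160, 159, 160, 159]
155 [99, 102, 112, 128, 124, 110, 123, 153, 156, 125, 103, 99, 99, 99] [159, 163, 169, 168, 154, 144, 160, 184, 199, 182, 163, 159, 158, 158]
156 [99, 107, 138, 187, 185, 158, 171, 210, 217, 150, 108, 98, 99, 99] [160, 166, 185, 194, 188, 183, 192, 210, 215, 189, 162, 158, 159, 157]
157 [105, 107, 137, 227, 257, 222, 231, 270, 286, 175, 110, 99, 99, 100] [182, 181, 186, 199, 205, 207, 211, 217, 210, 180, 159, 158, 158, 160]
158 [109, 105, 118, 192, 303, 306, 308, 346, 332, 184, 110, 99, 99, 100] [211, 200, 183, 184, 194, 201, 207, 213, 204, 177, 158, 158, 158, 159]
159 [111, 105, 111, 169, 310, 376, 356, 354, 339, 199, 118, 100, 99, 100] [208, 195, 171, 158, 172
[... 2484 characters left out ...]
70, 79, 143, 203, 239, 255, 253, 245, 228]
194 [146, 145, 143, 139, 140, 136, 131, 122, 119, 124, 127, 123, 98, 89, 89, 86, 90, 95, 92, 74, 53, 52, 88, 128, 159, 133, 111, 94]
196 [144, 147, 145, 141, 142, 137, 134, 131, 121, 116, 118, 125, 125, 93, 85, 75, 69, 76, 82, 54, 39, 55, 97, 127, 135, 134, 137, 134]
198 [144, 147, 145, 140, 137, 137, 136, 127, 122, 114, 108, 106, 114, 85, 89, 73, 68, 71, 60, 48, 41, 36, 49, 55, 62, 71, 78, 69]
200 [147, 150, 147, 142, 138, 137, 132, 126, 123, 118, 110, 103, 94, 95, 79, 70, 71, 63, 46, 33, 36, 35, 33, 35, 45, 106, 146, 73]
202 [149, 148, 144, 141, 140, 139, 135, 130, 125, 123, 112, 103, 85, 91, 85, 73, 47, 38, 39, 62, 76, 36, 34, 35, 34, 49, 68, 85]
```

```bash
cat > rim.py <<'E'
from h import *
from plant import bot,viewer,sensors
import pickle
from scipy.optimize import least_squares
def avg(n,k=4):
    i=[viewer.camera(n) for _ in range(k)];c=dict(i[0]);c["img"]=np.mean([x["img"] for x in i],0);return c
bot.move_l([460.8-4,54.4,136.8],speed=40);bot.wait(.3);p=sensors.current_tool_pos();print(p)
T=avg("top");S=avg("scene");pickle.dump((T,S),open("c4.pkl","wb"))
g=T["img"].mean(2);gs=S["img"].mean(2)
print("T");[print(v,g[v,206:224].astype(int).tolist()) for v in range(172,183)]
print("S lower rim");[print(v,gs[v,222:252].astype(int).tolist()) for v in range(162,184)]
u0=proj(T,[509.8+4,54.4,147]);print(u0,proj(S,[513.8,54.4,140]),sensors.current_time())
E
python3 rim.py
```

```text
[456.87548027  54.39807373 136.81860542]
T
172 [165, 160, 132, 98, 99, 91, 93, 85, 82, 78, 63, 35, 23, 18, 25, 24, 21, 24]
173 [165, 159, 128, 96, 98, 87, 93, 84, 81, 76, 62, 33, 23, 18, 25, 24, 23, 21]
174 [168, 160, 129, 96, 91, 86, 90, 86, 78, 74, 59, 30, 25, 22, 26, 23, 26, 23]
175 [171, 157, 117, 91, 87, 87, 88, 82, 76, 70, 51, 26, 22, 23, 24, 26, 27, 24]
176 [174, 164, 122, 90, 86, 85, 84, 81, 74, 64, 43, 23, 25, 22, 23, 23, 23, 25]
177 [177, 175, 151, 95, 87, 83, 82, 76, 73, 61, 32, 21, 24, 24, 22, 22, 23, 25]
178 [177, 180, 169, 100, 85, 79, 74, 74, 76, 83, 50, 25, 22, 23, 24, 26, 22, 22]
179 [180, 183, 172, 100, 86, 79, 66, 69, 95, 143, 138, 52, 18, 21, 23, 20, 23, 24]
180 [179, 181, 168, 99, 85, 75, 60, 70, 113, 184, 210, 116, 31, 14, 16, 26, 32, 36]
181 [179, 178, 163, 94, 85, 74, 62, 77, 137, 206, 236, 204, 91, 75, 86, 100, 110, 119]
182 [175, 179, 163, 93, 86, 75, 66, 90, 161, 230, 249, 244, 222, 234, 238, 242, 238, 214]
S lower rim
162 [39, 39, 54, 103, 140, 153, 154, 152, 151, 150, 147, 145, 145, 142, 136, 131, 127, 121, 112, 102, 97, 96, 88, 71, 56, 54, 52, 50, 36, 31
[... 2332 characters left out ...]
137, 100, 54, 48, 62, 82, 99, 109, 118, 127, 133, 135, 136, 131, 127, 125, 124, 118, 99, 72, 51, 35, 29, 28, 27, 28, 28, 32, 31, 28]
180 [135, 98, 50, 26, 36, 47, 59, 65, 79, 90, 97, 99, 98, 90, 86, 79, 75, 67, 54, 38, 29, 28, 28, 26, 31, 29, 29, 27, 30, 25]
181 [136, 99, 52, 29, 23, 30, 32, 37, 42, 48, 54, 53, 50, 46, 44, 41, 35, 30, 29, 25, 25, 31, 27, 33, 26, 30, 30, 27, 29, 26]
182 [133, 97, 54, 30, 26, 27, 28, 26, 27, 26, 31, 30, 27, 29, 29, 28, 27, 27, 26, 29, 29, 26, 31, 30, 32, 28, 29, 28, 29, 30]
183 [138, 105, 59, 34, 31, 30, 29, 28, 27, 29, 25, 27, 30, 27, 26, 26, 31, 29, 27, 31, 28, 28, 29, 31, 28, 27, 27, 32, 27, 29]
[207.58819501 185.40681497] [235.18972879 172.1747278 ] 36.175
```

Run:
```python
from h import *
import pickle
from scipy.optimize import least_squares
T,S=pickle.load(open("c4.pkl","rb"))
t=np.arange(0,2*np.pi,.02)
def sil(c,L,b): return np.array([proj(c,[L[0]+30*np.cos(a),L[1]+30*np.sin(a),L[2]+s])+b for a in t for s in(-7,7)])
TE=np.array([[216.3,179.],[217.0,180.],[217.7,181.]])
def res(p,bS,bT,z):
    A=sil(S,[*p,z],bS);C=np.array([proj(T,[p[0]+30*np.cos(a),p[1]+30*np.sin(a),z+7])+bT for a in t])
    ctr=C.mean(0);r=[A[:,0].max()-244.85,A[:,1].max()-180.4]
    for e in TE:
        r.append((np.linalg.norm(C-ctr,axis=1).mean()-np.linalg.norm(e-ctr))*.6)
    return np.array(r)
for bS in([-1.07,.3],[-.7,0],[-1.2,.4]):
  for z in(138.5,140,141.5):
    o=least_squares(res,[510,54],args=(np.array(bS),np.array([.6,.3]),z));print(bS,z,o.x.round(2),o.fun.round(2))
    o=least_squares(lambda p:res(p,np.array(bS),np.array([.6,.3]),z)[:2],[510,54]);print("   S only",o.x.round(2))
```

```text
[-1.07, 0.3] 138.5 [513.65  54.41] [ 0.18  0.28 -0.14 -0.11 -0.17]
   S only [513.82  55.98]
[-1.07, 0.3] 140 [512.71  53.37] [ 0.03  0.05 -0.05  0.   -0.03]
   S only [512.73  53.63]
[-1.07, 0.3] 141.5 [511.72  52.25] [-0.12 -0.17  0.04  0.12  0.11]
   S only [511.64  51.28]
[-0.7, 0] 138.5 [512.15  53.53] [ 0.19  0.24 -0.17 -0.11 -0.12]
   S only [512.22  54.93]
[-0.7, 0] 140 [511.17  52.41] [ 0.04  0.03 -0.09  0.01  0.01]
   S only [511.14  52.59]
[-0.7, 0] 141.5 [510.12  51.18] [-0.12 -0.16 -0.01  0.12  0.16]
   S only [510.06  50.25]
[-1.2, 0.4] 138.5 [514.17  54.69] [ 0.18  0.29 -0.12 -0.11 -0.18]
   S only [514.36  56.32]
[-1.2, 0.4] 140 [513.25  53.68] [ 0.03  0.05 -0.03  0.   -0.05]
   S only [513.28  53.97]
[-1.2, 0.4] 141.5 [512.27  52.59] [-0.12 -0.17  0.06  0.12  0.09]
   S only [512.19  51.62]
```

Run:
```python
from h import *
from plant import bot,viewer,sensors,job
bot.move_l([457.8,55.1,136.9],speed=20);bot.wait(.8)
print(sensors.current_tool_pos(),sensors.current_orientation(),quat(90),sensors.current_force(),sensors.current_finger_gap(),abs(sensors.current_joint_vel()).max(),sensors.current_time())
print(job.close_job())
```

```text
[457.77986333  55.0881982  136.89592541] [-1.55398368e-05  1.84638280e-05  1.00000000e+00 -7.42134759e-06] [0.000000e+00 6.123234e-17 1.000000e+00 0.000000e+00] [ 0.72356436  0.41941944 -0.72519245] 0.19046758946741357 0.0017459905761364714 37.225
the job is handed in; nothing more can be done
None
```

I handed the job in at 37 s: the blue-capped vial is upright and fully down in the bore, and the gripper is holding the loupe still and level over its cap. I estimate the lens is centred to within about 2 mm, at about 140 mm, the pointer height I read from the camera images. No result came back from the hand-in.

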